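Stack a spare instrument tote on the loaded one

TASK

Lift the upper of the two nested blue totes out of the tilted holder, turn it end for end and stack it on the loaded tote so that the two interlock: its yellow end over the plain end of the loaded one, pressed down without ramming it until all four feet have snapped fully home in the pockets under the rim, so that it sits level, then let go. Keep the loaded tote on its spot with its instruments untouched inside, leave the other empty tote in the holder and do not disturb the other things on the worktop.

Things in the scene. Friction and masses are not known exactly. Their poses are not given: they have to be found in the camera images.
- tote: The empty blue tote to be moved, the upper of the nested pair in the holder. 210 x 140 x 80 mm, about 0.22 kg. Origin: centre of its underside, level with the tips of its feet. Own x along its length to the yellow end, y across its width, z up out of its mouth. It starts tilted with the holder, its x to the robot's left, its +y long side lowest and nearest the robot.
- tote_rim (a point): Where to pinch the tote: top edge of the +y rim at own (14, 65.5, 80) mm. Along all four sides the rim is an upright band 9 mm thick and 20 mm tall, flat inside and out, free over x -15 to 43 mm between the pockets; below it the 2.5 mm wall slopes inward, 1 in 5. The -y rim is the same at (14, -65.5, 80).
- tote_foot (a point): Tip of one foot of the tote, own (-58, 43, 0) mm. Four feet stand under the tote at (-58, +-43) and (30, +-43) mm: 9 mm balls on thinner necks, 12 mm tall in all, so its bottom is at z 12 mm. They meet the loaded tote's pockets only when the tote is turned end for end.
- tote_tab (a point): Yellow colour clip at the middle of the rim of the tote's +x end, top outer edge, own (105, 0, 80) mm. The other end is plain blue.
- loaded: The loaded blue tote, same mould as the other, loose on the worktop, level, about 0.7 kg with its load. Origin and axes as for the tote: centre of the underside (foot tips), x to its yellow end, z up. Fully stacked, turned end for end, the other tote has its origin 63 mm above this one (its rim top 143 mm above); the same way round it would drop inside, to 20 mm, onto the instruments.
- loaded_pocket (a point): Floor of one of its four pockets, own (58, 43, 63) mm; they lie at (58, +-43) and (-30, +-43) mm, inside the long rims, 17 mm below the rim top, with 10 mm ribs on three sides (2 mm play along x, 1.5 along y) and a white sprung tongue on the inner side. A foot resting on its tongue stands 7 to 9 mm too high; it takes 3 to 5 N per foot, up to 18 N for all four, to snap past. Do not exceed 30 N.
- loaded_tab (a point): Yellow colour clip at the middle of the rim of the loaded tote's +x end, own (105, 0, 80) mm; starts roughly to the robot's left.
- spare: The lower empty blue tote in the holder, same mould and axes, on which the rim of the tote rests (nested, 20 mm higher along the tilted z, 1.5 mm play). The tote comes out along its own tilted z: after 75 mm it is clear. It stays in the holder.
- rack: White steel tote holder fixed to the worktop, 236 mm wide, 150 mm deep, 106 mm high at the back. Its plate leans 30 degrees towards the robot, low edge in front with a 20 mm stop lip. Origin: centre of its underside on the worktop; its x points away from the robot at yaw 0, up the slope. It may be turned a little and stand to the left or to the right.
- specula_pot: Small steel pot with black ear specula, 37 mm across, 34 mm tall, standing in the loaded tote. Origin: centre of its underside.
- mirror: Steel laryngeal mirror, 110 mm long, lying in the loaded tote. Origin near its middle.
- forceps: Steel ear forceps, 105 mm long, lying in the loaded tote. Origin at its middle.
- spray: Amber spray bottle, 48 mm across, 150 mm tall, standing on the worktop. Origin: centre of its underside. Bystander.
- remote: Black remote control, 165 x 46 x 18 mm, lying on the worktop. Origin: centre of its underside. Bystander.
- dish: Steel kidney dish, 210 x 105 x 36 mm, on the worktop beyond the totes. Origin: centre of its underside. Bystander.
- otoscope: Black otoscope, 145 mm long, 28 mm thick, lying on the worktop. Origin under its middle. Bystander.

How it is judged (in metres and radians):
On the way:
1. the tote is lifted clear of the one it was nested in (z of tote in the frame of spare above 0.08 m), for 0.1 s.
At the end, for the whole second after the job is handed in: Tote turned end for end and level on the loaded one (1.7 deg), origin 60.5 to 65.5 mm above its origin and within 6 mm sideways, at rest; loaded tote level on the worktop within 50 mm of its start, three instruments inside; spare tote within 30 mm of its place (z of tote in the frame of loaded between 0.0605 and 0.0655 m and horizontal distance between tote and loaded below 0.006 m and x of tote_tab in the frame of loaded below -0.095 m and angle between each of tote, loaded's own z axis and vertical below 0.03 rad and height (world z) of loaded below 0.004 m and distance of loaded from where it was at the start of the episode below 0.05 m and linear speed of tote below 0.01 m/s and distance of spare from where it was at the start of the episode below 0.03 m and horizontal distance between each of specula_pot, mirror, forceps and loaded below 0.09 m); the robot touches nothing.
It fails at once if the loaded tote rammed by the other (over 35 N) (contact force between tote and loaded above 35 N).
It fails at once if the tote pressed on the instruments (contact force between tote and specula_pot above 1 N or contact force between tote and mirror above 1 N or contact force between tote and forceps above 1 N).
It fails at once if the spare tote pulled out of its place (over 60 mm) (distance of spare from where it was at the start of the episode above 0.06 m).
It fails at once if another thing on the worktop pushed more than 30 mm (distance of any of spray, remote, dish, otoscope from where it was at the start of the episode above 0.03 m).
It also fails if it takes over 42 s, if anything falls off the work surface, if the arm or the gripper's body presses on something with over 40 N, if the wrist force passes 120 N, or if a joint passes its speed limit or range.

ROBOT

A 7-joint arm with a two-finger parallel gripper is mounted at the origin on the work surface. World frame = base frame: x ahead of the robot, y to its left, z up, the work surface at z = 0. Lengths are in mm, angles in rad, forces in N, time in s.
With the tool pointing down it reaches from about 425 to 825 mm from the base axis. Payload 3.6 kg.
Tool frame: the origin (TCP) lies at the centre of the arm's flange, where the gripper is bolted on; the fingertips stand 173 mm ahead of it and the grasp point (between the pads) lies 155 mm ahead of it; x points along the fingers, z is the direction in which the jaws open and shut, and the axes are right-handed (so a half turn about x gives the same grasp; the last joint's range is limited). The gripper opens to 85 mm and grips with 20 to 120 N. Pads are 22 mm wide; open, the fingers measure 114 mm over their backs; the gripper's body (76 mm by 85 mm) begins 54 mm behind the grasp point. The pads swing forward as they close: fully open they stand 13 mm farther back than shut.
Start: joints at [1.117, 0.615, -0.013, 1.423, 0.008, 1.103, -0.04], TCP at [269.671, -591.399, 404.697] pointing down, gripper open.
Joint ranges: [-3.12, 3.12], [-0.3, 2.06], [-1.34, 1.32], [0.26, 2.42], [-1.36, 4.5], [0.01, 1.98], [-2.84, 2.84]. Speed limits (rad/s): [2.79, 2.79, 3.14, 3.14, 3.14, 3.14, 3.14].

INTERFACE

Orientations are given as a unit quaternion [x, y, z, w].
In Python, from plant import * gives the robot as it stands. The module is installed in compiled form; this text tells all that it offers.
- The arm moves only by the tool drive_tool, never from a script. Its argument "plan" is a list of rows, each a list of 3 entries, a list of its own where there are three numbers: the shift along the world's x, y, z in cm, then the turn about the world's z in rad, then the finger opening in cm, from 0 to 8.54. A call has 1 to 8 rows; each row is the pose to reach, as a shift and turn from the pose commanded when the call began; what a row does not reach only later rows make up. A row lasts 1/8 s, in which the tool goes at most 62.5 mm and 10.7 degrees, less where a joint would pass 70% of its speed; a pose out of reach is approached as far as the arm can. A call with a gripper value outside its range is refused whole. The fingers move at their own pace and stop on an object; "squeeze" is the grip in N (left out, the last holds). Time passes only in rows, so rows that repeat a pose let the fingers close. It gives the time, the measured TCP pose, the force and the opening at its end, in the units of the state.
- get_obs(): the state, without advancing time (a new reading comes with each control period).
- capture(name): name is "scene" or "top" or "wrist"; returns the picture (420x560x3 uint8, red, green, blue); there is no depth.
- calibration(name): a dict with "fx", "fy", "cx", "cy" (pixels), "origin" and "rotation" of the camera in the world. Camera axes: x right, y down, z forward; pixel columns grow to the right and rows downward; lengths in mm; the calibration is good to about 2 mm. A picture is of the moment at which its call begins: read the wrist's pose just before it. calibration takes no time and is no camera call; for the wrist camera it gives the pose at the moment of the call.
- sign_off(): hands the job in, once; it reports no verdict.
Trained networks look in the newest picture that a camera, given by its name, has taken for a name from the list of things; names that differ only in an ending like _2 or _b are one class to them, and where a whole thing is asked for, a point or a joint stands for the part that bears it (a point fixed in the world has none). Each returns a list of dicts, best first, with "conf" (0 to 1); they miss things now and then, are a little off and sometimes report something else, mostly with a low value. They report only what shows in the picture. A call takes as long as a camera call.
- spot_in(camera, thing): "at" ([column, row] in pixels, amid what is visible of it).
- masks_of(camera, thing): "pixels" (420x560 bool, what is visible of it) and "at" ([column, row] in pixels, amid what is visible of it).
The state is a dict: "time": time; "joint_pos": joint angles; "qd": joint speeds; "tau": joint torques, N m; "ee_pos": TCP position; "orientation": TCP orientation; "contact_force": force on the tool from outside, world axes, zero at the start; "torque": the same for the moment, N m; "opening": finger opening in mm.
Only numpy, scipy, OpenCV 4.12 (cv2) and the standard library are available. Lean on these libraries where they do the work, as an engineer would, in place of code of your own. Each camera call takes 0.05 s, during which the arm holds its last target. There are 200 camera calls.

## Working session

There is one attempt and no reset: what is moved stays moved. The work goes in short steps, Python scripts to look and compute and a tool call to move; the robot and the scene stay as the last step left them, time stands still between calls to the robot, and variables do not carry over. Pictures are saved under pics/ and viewed, about 8 in all and at most 12, crops included, and the job is handed in when it is done.

Besides the shell and the picture viewer there is one more tool, called as name([rows], argument=value, ...), one row to a line, values as JSON. drive_tool: Moves the arm, as the interface text tells. Its arguments: {"type":"object","properties":{"plan":{"type":"array","items":{"type":"array"}},"squeeze":{"type":"number"}},"required":["plan"]}

```bash
ls; mkdir -p pics; cat > h.py <<'E'
from plant import *
import numpy as np, cv2
from scipy.spatial.transform import Rotation as R
def save(n,f,s=1.0):
    im=capture(n); cv2.imwrite('pics/'+f,im[:,:,::-1]); return im
def ray(n,uv):
    c=calibration(n); d=np.array([(uv[0]-c['cx'])/c['fx'],(uv[1]-c['cy'])/c['fy'],1.]); Rm=np.array(c['rotation']).reshape(3,3)
    return np.array(c['origin']),Rm@d
def atz(n,uv,z):
    o,d=ray(n,uv); return o+d*(z-o[2])/d[2]
def proj(n,p):
    c=calibration(n); q=(np.atleast_2d(p)-np.array(c['origin']))@np.array(c['rotation']).reshape(3,3)
    return np.c_[c['fx']*q[:,0]/q[:,2]+c['cx'],c['fy']*q[:,1]/q[:,2]+c['cy']]
E
python3 - <<'E'
from h import *
np.set_printoptions(precision=2,suppress=True)
o=get_obs();print(o)
a=save('scene','s0.png');b=save('top','t0.png')
cv2.imwrite('pics/c0.png',np.hstack([cv2.resize(a,(560,420)),b])[:,:,::-1])
for n in ('scene','top','wrist'): print(n,calibration(n))
for n in ('scene','top'):
  for t in ('tote','tote_rim','tote_tab','loaded','loaded_tab','loaded_pocket','spare','rack','spray','remote','dish','otoscope'):
    print(n,t,[(np.round(d['at'],1),round(d['conf'],2)) for d in spot_in(n,t)][:5])
E
```

```text
pics
{'time': 0.0, 'joint_pos': array([ 1.12,  0.62, -0.01,  1.42,  0.01,  1.1 , -0.04]), 'qd': array([ 0., -0., -0., -0.,  0., -0., -0.]), 'tau': array([ -0.  , -46.92,   0.26, -17.1 ,   0.01,   0.01,   0.  ]), 'ee_pos': array([ 269.56, -591.12,  403.51]), 'orientation': array([ 0.38,  0.6 , -0.38,  0.59]), 'contact_force': array([-0.28, -0.48,  1.19]), 'torque': array([-0.05, -0.02, -0.01]), 'opening': 85.58354158609055}
scene {'fx': 395.92507131910344, 'fy': 395.92507131910344, 'cx': 277.0551517850869, 'cy': 207.2025140417904, 'origin': array([1448.5 ,  221.22,  655.58]), 'rotation': array([ 0.56,  0.68, -0.38, -0.3 ])}
top {'fx': 379.47759394788443, 'fy': 379.47759394788443, 'cx': 275.9761501194716, 'cy': 206.6129791321126, 'origin': array([ 428.9 ,   27.99, 1053.04]), 'rotation': array([ 0.71, -0.7 ,  0.06, -0.06])}
wrist {'fx': 305.2640434014577, 'fy': 305.2640434014577, 'cx': 284.82088472272335, 'cy': 208.61497090925053, 'origin': array([ 342.12, -559.87,  372.68]), 'rotation': array([ 0.83, -0.53, -0.09,  0.13])}
scene tote [(array([198.2, 176. ]), 0.89), (array([329.3, 226.9
[... 558 characters left out ...]
68)]
scene otoscope []
top tote [(array([376.5, 245.7]), 0.96)]
top tote_rim [(array([379.7, 245.2]), 0.73)]
top tote_tab [(array([376. , 243.3]), 0.82)]
top loaded [(array([223.5, 209.3]), 0.88)]
top loaded_tab [(array([380.9, 215.2]), 0.67), (array([224.3, 207.1]), 0.56)]
top loaded_pocket [(array([224.2, 209.2]), 0.8), (array([377.2, 243. ]), 0.27)]
top spare [(array([382.5, 214.8]), 0.84), (array([437.1, 268.5]), 0.54)]
top rack [(array([353.5, 211. ]), 0.55)]
top spray [(array([130.3, 200.5]), 0.71), (array([378.6, 242.9]), 0.15)]
top remote [(array([435.2, 270.6]), 0.76), (array([376.3, 244.5]), 0.6)]
top dish [(array([277.8, 144.5]), 0.84)]
top otoscope [(array([130.4, 268.8]), 0.81)]
```

View pics/s0.png

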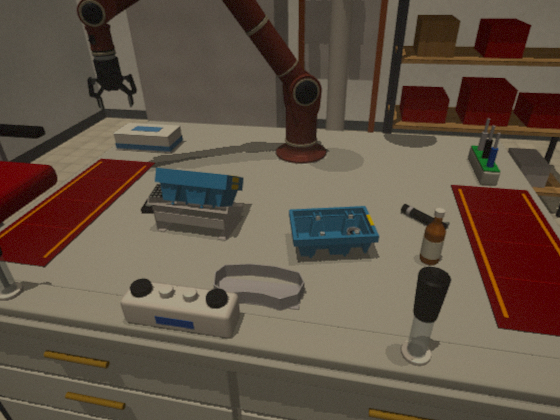

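View pics/t0.png

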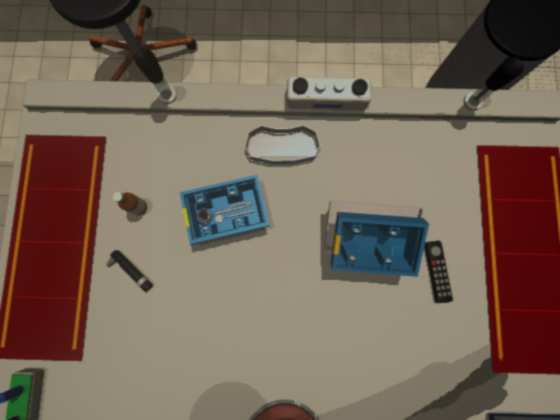

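```bash
sed -i "s/Rm=np.array(c\['rotation'\]).reshape(3,3)/Rm=R.from_quat(c['rotation']).as_matrix()/; s/@np.array(c\['rotation'\]).reshape(3,3)/@R.from_quat(c['rotation']).as_matrix()/" h.py
cat >> h.py <<'E'
from scipy.optimize import least_squares
# silhouette points of a tote (own frame, mm)
def _box(z,i): return [[s*(105-i),t*(70-i),z] for s in(-1,1) for t in(-1,1)]
PTS=np.array(_box(80,0)+_box(60,0)+_box(12,16))
RIM=np.array(_box(80,0)+_box(60,0))
def pose_level(p): return R.from_euler('z',p[2]),np.array([p[0],p[1],0.])
def pose_tilt(p,tilt=np.pi/6):   # x,y,z,yaw : yaw 0 = tote x to world +y
    return R.from_euler('z',p[3]+np.pi/2)*R.from_euler('x',tilt if len(p)<5 else p[4]),np.array(p[:3])
def fitmask(obs,f,p0,pts=PTS):
    """obs: list of (proj function, contour Nx2)"""
    def res(p):
        Rt,t=f(p);P=Rt.apply(pts)+t;out=[]
        for pr,c in obs:
            h=cv2.convexHull(pr(P).astype(np.float32))
            out+=[cv2.pointPolygonTest(h,(float(u),float(v)),True) for u,v in c]
        return np.array(out)
    r=least_squares(res,p0,loss='soft_l1',x_scale=[10]*(len(p0)-1)+[.1] if len(p0)<5 else [10,10,10,.1,.1],diff_step=1e-4)
    return r.x,np.sqrt(np.mean(np.minimum(abs(r.fun),5)**2)),r
def contour(n,thing,k=0):
    m=masks_of(n,thing)[k]['pixels'].astype(np.uint8)
    c=max(cv2.findContours(m,cv2.RETR_EXTERNAL,cv2.CHAIN_APPROX_NONE)[0],key=cv2.contourArea)
    return cv2.convexHull(c)[:,0],c[:,0]
def projf(n):
    c=calibration(n);M=R.from_quat(c['rotation']).as_matrix();o=np.array(c['origin'])
    def g(P):
        q=(P-o)@M
        return np.c_[c['fx']*q[:,0]/q[:,2]+c['cx'],c['fy']*q[:,1]/q[:,2]+c['cy']]
    return g
E
python3 - <<'E'
from h import *
np.set_printoptions(precision=3,suppress=True)
o=get_obs();print(R.from_quat(o['orientation']).as_matrix())
for n in('top','scene'):
    capture(n)
    img=None
ob={}
for t in('loaded','tote'):
    for n in('top','scene'):
        h,c=contour(n,t); ob[t,n]=(projf(n),c[::3]); print(t,n,c.min(0),c.max(0),len(c))
print('L', atz('top',(223.5,209.3),70),'T',atz('top',(376.5,245.7),120))
for ns in (('top',),('scene',),('top','scene')):
    x,e,_=fitmask([ob['loaded',n] for n in ns],pose_level,[430,160,1.6]);print('loaded',ns,x,e)
for ns in (('top','scene'),):
    x,e,r=fitmask([ob['tote',n] for n in ns],pose_tilt,[350,-220,60,0.],RIM if 0 else PTS);print('tote',ns,x,e)
    Rt,t=pose_tilt(x);print('rim+y',Rt.apply([[14,65.5,80],[14,-65.5,80]])+t)
E
```

```text
[[ 0.     0.91   0.415]
 [ 0.     0.415 -0.91 ]
 [-1.     0.    -0.   ]]
loaded top [181 175] [268 243] 251
loaded scene [290 206] [379 257] 249
tote top [331 215] [427 275] 278
tote scene [156 168] [243 183] 181
L [592.224 173.566  70.   ] T [ 502.625 -213.188  120.   ]
loaded ('top',) [593.649 172.479   1.822] 0.7184690054606848
loaded ('scene',) [586.209 171.731   1.853] 2.104427285374536
loaded ('top', 'scene') [592.507 172.738   1.827] 1.7169186082051275
tote ('top', 'scene') [ 466.265 -195.048  150.802   -0.074] 3.634312959551371
rim+y [[ 450.613 -179.858  252.834]
 [ 563.756 -188.191  187.334]]
```

```bash
sed -i "s/from_euler('x',tilt if/from_euler('x',-tilt if/; s/else p\[4\])/else -p[4])/" h.py
python3 - <<'E'
from h import *
np.set_printoptions(precision=3,suppress=True)
ob={}
for n in('top','scene'):
    capture(n); ob[n]=(projf(n),contour(n,'tote')[1][::3])
for ns in (('top','scene'),('top',)):
    x,e,r=fitmask([ob[n] for n in ns],pose_tilt,[500,-210,80,0.],RIM);print('tote',ns,x,e)
    Rt,t=pose_tilt(x);print('rim+y',Rt.apply([[14,65.5,80],[14,-65.5,80]])+t, Rt.as_matrix())
x,e,r=fitmask([ob[n] for n in ob],pose_tilt,[500,-210,80,0.,.52],RIM);print('tilt free',x,e)
c=calibration('wrist');o=get_obs();Rt=R.from_quat(o['orientation']);print(Rt.inv().apply(c['origin']-o['ee_pos']),Rt.inv().as_matrix()@R.from_quat(c['rotation']).as_matrix())
E
```

```text
Traceback (most recent call last):
  File "h.py", line 33, in contour
    m=masks_of(n,thing)[k]['pixels'].astype(np.uint8)
      ~~~~~~~~~~~~~~~~~^^^
IndexError: list index out of range
```

Detector missed once; retry in the helper.

```bash
python3 - <<'E'
s=open('h.py').read()
s=s.replace("    m=masks_of(n,thing)[k]['pixels'].astype(np.uint8)\n","""    for _ in range(4):
        ms=masks_of(n,thing)
        if ms: break
        capture(n)
    m=ms[k]['pixels'].astype(np.uint8)\n""");open('h.py','w').write(s)
E
python3 - <<'E'
from h import *
np.set_printoptions(precision=3,suppress=True)
ob={}
for n in('top','scene'):
    capture(n); ob[n]=(projf(n),contour(n,'tote')[1][::3]);print(ob[n][1].min(0),ob[n][1].max(0))
for ns in (('top','scene'),('top',)):
    x,e,r=fitmask([ob[n] for n in ns],pose_tilt,[500,-210,80,0.],RIM);print('tote',ns,x,e)
    Rt,t=pose_tilt(x);print('rim+y',Rt.apply([[14,65.5,80],[14,-65.5,80]])+t, Rt.as_matrix())
x,e,r=fitmask([ob[n] for n in ob],pose_tilt,[500,-210,80,0.,.52],RIM);print('tilt free',x,e)
c=calibration('wrist');o=get_obs();Rt=R.from_quat(o['orientation']);print(Rt.inv().apply(c['origin']-o['ee_pos']),Rt.inv().as_matrix()@R.from_quat(c['rotation']).as_matrix())
E
```

```text
[331 215] [427 275]
[156 168] [243 183]
tote ('top', 'scene') [ 536.644 -213.3     73.127   -0.049] 0.6482525165356874
rim+y [[ 440.721 -194.581  109.659]
 [ 554.035 -200.135  175.159]] [[ 0.049 -0.865 -0.499]
 [ 0.999  0.042  0.024]
 [ 0.    -0.5    0.866]]
tote ('top',) [ 538.116 -217.595   57.295   -0.049] 0.38407461036898466
rim+y [[ 442.198 -198.847   93.827]
 [ 555.51  -204.436  159.327]] [[ 0.049 -0.865 -0.499]
 [ 0.999  0.043  0.025]
 [ 0.    -0.5    0.866]]
tilt free [ 536.698 -213.469   73.164   -0.049    0.523] 0.6481268500724253
[30.99  78.996  1.71 ] [[ 0.001 -0.312  0.95 ]
 [-0.001 -0.95  -0.312]
 [ 1.    -0.    -0.001]]
```

drive_tool([
  [[17.5, 38.3, 0], -2.047, 6],
  [[17.5, 38.3, 0], -2.047, 6],
  [[17.5, 38.3, 0], -2.047, 6],
  [[17.5, 38.3, 0], -2.047, 6],
  [[17.5, 38.3, 0], -2.047, 6],
  [[17.5, 38.3, 0], -2.047, 6],
  [[17.5, 38.3, 0], -2.047, 6],
  [[17.5, 38.3, 0], -2.047, 6],
], squeeze=30)

```text
time: 2.9
ee_pos: [447.1, -203.2, 404.6]
orientation: [0.684, 0.185, -0.682, 0.183]
contact_force: [-0.7, -0.8, 0.4]
opening: 60.2
```

```bash
cat >> h.py <<'E'
def st():
    o=get_obs();M=R.from_quat(o['orientation']).as_matrix()
    print('t',round(o['time'],2),'p',np.round(o['ee_pos'],1),'jaw deg',round(np.degrees(np.arctan2(M[1,2],M[0,2])),2),'x',np.round(M[:,0],3),'q',np.round(o['joint_pos'],2),'F',np.round(o['contact_force'],1),'op',round(o['opening'],1))
E
python3 -c "
from h import *
st()"
```

```text
t 2.9 p [ 447.1 -203.2  404.6] jaw deg -149.87 x [ 0.001  0.003 -1.   ] q [ 0.15  0.38  0.32  1.88 -0.16  0.91 -2.07] F [-0.7 -0.8  0.4] op 60.2
```

drive_tool([
  [[0, 0, 0], -0.575, 6],
  [[0, 0, 0], -0.575, 6],
  [[0, 0, 0], -0.575, 6],
  [[0, 0, 0], -0.575, 6],
])

```text
time: 3.4
ee_pos: [444.8, -208.1, 404.8]
orientation: [0.707, -0.018, -0.707, -0.018]
contact_force: [-0.6, 0.2, -0.3]
opening: 60.3
```

```bash
python3 - <<'E'
from h import *
np.set_printoptions(precision=3,suppress=True)
st()
im=save('wrist','w1.png');pw=projf('wrist')
c=contour('wrist','tote')[1]; print(c.min(0),c.max(0))
ob={n:(projf(n),(capture(n),contour(n,'tote')[1][::3])[1]) for n in('top','scene')}
for n in ob: print(n,ob[n][1].min(0),ob[n][1].max(0))
ob['wrist']=(pw,np.array([q for q in c[::5] if 4<q[0]<555 and 4<q[1]<415]))
for ns in (('top','scene'),('top','scene','wrist')):
    x,e,r=fitmask([ob[n] for n in ns],pose_tilt,[536,-213,73,-.05],RIM);print('tote',ns,x,e)
    Rt,t=pose_tilt(x);P=Rt.apply([[2,65.5,80],[2,70,80],[2,61,60]])+t;print('rim+y',P)
h=cv2.convexHull(pw(Rt.apply(RIM)+t).astype(np.float32)).astype(int)
cv2.polylines(im,[h],True,(255,0,0),1);cv2.drawContours(im,[c[:,None]],-1,(0,255,0),1)
cv2.imwrite('pics/w1b.png',im[:,:,::-1])
E
```

```text
t 3.4 p [ 444.8 -208.1  404.8] jaw deg 177.03 x [ 0. -0. -1.] q [ 0.05  0.4   0.48  1.88 -0.23  0.91 -2.55] F [-0.6  0.2 -0.3] op 60.3
[94 61] [295 321]
top [331 215] [427 273]
scene [402 205] [432 224]
tote ('top', 'scene') [ 544.203 -140.684   98.841   -0.211] 4.113765158669579
rim+y [[ 450.037 -118.496  135.373]
 [ 446.226 -117.681  133.123]
 [ 463.626 -121.403  120.303]]
tote ('top', 'scene', 'wrist') [ 537.454 -216.963   68.124   -0.049] 2.6988315471523374
rim+y [[ 440.944 -210.22   104.656]
 [ 437.051 -210.029  102.406]
 [ 454.824 -210.902   89.586]]
```

View pics/w1b.png

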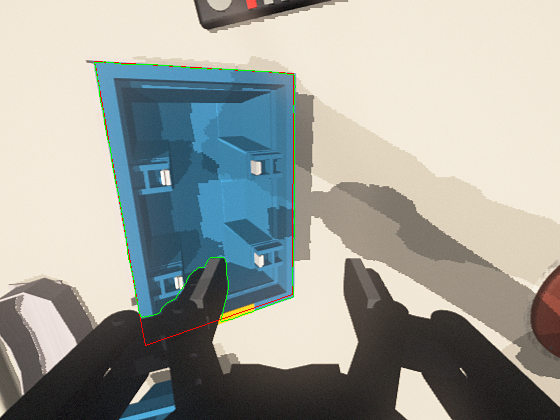

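```bash
cat >> h.py <<'E'
def fit_tote(p0,f=pose_tilt,thing='tote',cams=('top','scene','wrist'),gate=4,pts=RIM,iters=2):
    obs=[]
    for n in cams:
        capture(n);pr=projf(n);Rt,t=f(p0)
        h0=cv2.convexHull(pr(Rt.apply(pts)+t).astype(np.float32))
        best=None
        for d in masks_of(n,thing):
            c=max(cv2.findContours(d['pixels'].astype(np.uint8),cv2.RETR_EXTERNAL,cv2.CHAIN_APPROX_NONE)[0],key=cv2.contourArea)[:,0]
            dd=np.array([abs(cv2.pointPolygonTest(h0,(float(u),float(v)),True)) for u,v in c])
            m=(dd<15)&(c[:,0]>3)&(c[:,0]<556)&(c[:,1]>3)&(c[:,1]<416)
            if m.sum()>30 and (best is None or m.sum()>best.sum()): best,cc=m,c
        if best is not None: obs.append((n,pr,cc[best]))
    x=np.array(p0,float)
    for k in range(iters):
        Rt,t=f(x);o2=[]
        for n,pr,c in obs:
            h=cv2.convexHull(pr(Rt.apply(pts)+t).astype(np.float32))
            d=np.array([abs(cv2.pointPolygonTest(h,(float(u),float(v)),True)) for u,v in c])
            o2.append((pr,c[d<(15 if k==0 else gate)][::3]))
        x,e,r=fitmask(o2,f,x,pts)
    i=0
    for (n,_,_),(_,c) in zip(obs,o2): print(n,len(c),'mean',round(r.fun[i:i+len(c)].mean(),2),'rms',round(r.fun[i:i+len(c)].std(),2));i+=len(c)
    return x,e,o2
E
python3 - <<'E'
from h import *
np.set_printoptions(precision=3,suppress=True)
x,e,obs=fit_tote([536.6,-213.3,73,-.049]);print(x,e)
x2,e2,_=fitmask(obs[-1:],pose_tilt,x,RIM);print('wrist only',x2,e2)
x3,e3,_=fitmask(obs,pose_tilt,list(x)+[.523],RIM);print('tilt free',x3,e3)
for v in (x,x2):
    Rt,t=pose_tilt(v);print(Rt.apply([[2,65.5,80],[2,70,80],[2,61,60]])+t)
xl,e,_=fit_tote([592.5,172.7,1.827],pose_level,'loaded',('top','scene'),pts=PTS);print('loaded',xl,e)
E
```

```text
top 71 mean 0.39 rms 0.93
scene 61 mean 0.08 rms 0.98
wrist 254 mean 0.13 rms 0.53
[ 536.51  -216.844   71.332   -0.05 ] 0.729920065865511
wrist only [ 536.682 -216.919   70.931   -0.05 ] 0.5201925885535066
tilt free [ 537.169 -216.804   72.148   -0.05     0.54 ] 0.7127190135773029
[[ 440.004 -210.044  107.864]
 [ 436.112 -209.85   105.614]
 [ 453.884 -210.734   92.793]]
[[ 440.178 -210.088  107.463]
 [ 436.286 -209.893  105.213]
 [ 454.058 -210.782   92.392]]
top 86 mean 0.14 rms 0.43
scene 65 mean 1.28 rms 1.04
loaded [592.439 173.512   1.836] 1.134310361799651
```

drive_tool([
  [[0, 0, -6], 0, 5.5],
  [[0, 0, -11], 0, 5.5],
  [[0, 0, -14], 0, 5.5],
  [[0, 0, -14.9], 0, 5.5],
  [[0, 0, -14.9], 0, 5.5],
  [[0, 0, -14.9], 0, 0],
  [[0, 0, -14.9], 0, 0],
  [[0, 0, -14.9], 0, 0],
], squeeze=25)

```text
time: 5.2
ee_pos: [446.7, -208.9, 258.3]
orientation: [0.71, -0.02, -0.704, -0.018]
contact_force: [1.8, 1.2, 8.7]
opening: 27.1
```

```bash
python3 -c "
from h import *
st()"
```

```text
t 5.2 p [ 446.7 -208.9  258.3] jaw deg 176.94 x [ 0.008 -0.003 -1.   ] q [ 0.16  0.61  0.35  2.04 -0.39  0.55 -2.41] F [1.8 1.2 8.7] op 27.1
```

drive_tool([
  [[0, 0, 0.3], 0, 0],
  [[0, 0, 0.3], 0, 0],
])

```text
time: 5.45
ee_pos: [447.5, -209.0, 261.6]
orientation: [0.711, -0.02, -0.703, -0.017]
contact_force: [2.9, 1.3, 7.8]
opening: 25.0
```

```bash
python3 - <<'E'
from h import *
st()
save('wrist','w2.png')
E
```

```text
t 5.45 p [ 447.5 -209.   261.6] jaw deg 176.96 x [ 0.011 -0.004 -1.   ] q [ 0.16  0.61  0.35  2.03 -0.39  0.55 -2.41] F [2.9 1.3 7.8] op 25.0
```

View pics/w2.png

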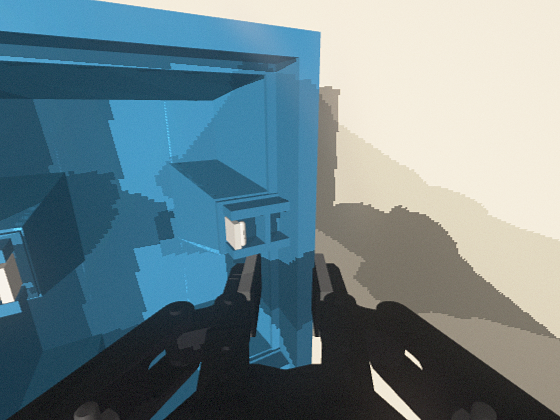

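drive_tool([
  [[-0.2, 0, 0.4], 0, 0],
  [[-0.5, 0, 0.9], 0, 0],
  [[-1, 0, 1.7], 0, 0],
  [[-1.5, 0.1, 2.6], 0, 0],
  [[-1.5, 0.1, 2.6], 0, 0],
])

```text
time: 6.12
ee_pos: [432.0, -208.1, 287.1]
orientation: [0.71, -0.02, -0.703, -0.017]
contact_force: [5.9, 0.3, 4.2]
opening: 19.9
```

```bash
python3 - <<'E'
from h import *
st()
save('scene','s2.png')
E
```

```text
t 6.12 p [ 432.  -208.1  287.1] jaw deg 176.94 x [ 0.01  -0.004 -1.   ] q [ 0.14  0.55  0.38  2.05 -0.36  0.59 -2.42] F [5.9 0.3 4.2] op 19.9
```

View pics/s2.png

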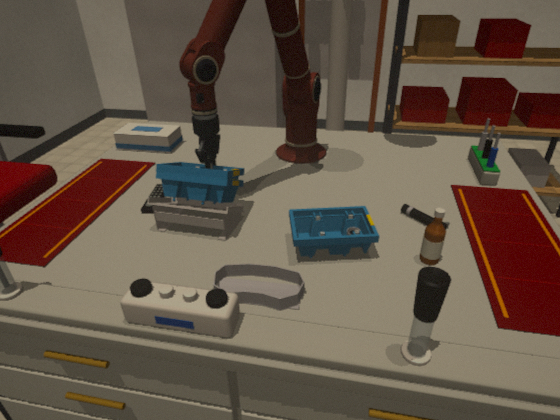

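drive_tool([
  [[-0.5, 0, 0.9], 0, 0],
  [[-1, 0.1, 1.7], 0, 0],
  [[-1.5, 0.1, 2.6], 0, 0],
  [[-1.5, 0.1, 2.6], 0, 0],
])

```text
time: 6.68
ee_pos: [414.4, -206.7, 311.7]
orientation: [0.707, -0.019, -0.706, -0.019]
contact_force: [0.5, -0.2, 4.2]
opening: 16.3
```

```bash
python3 - <<'E'
from h import *
st()
a=save('scene','s3.png');b=save('wrist','w3.png')
cv2.imwrite('pics/c3.png',np.hstack([cv2.resize(a[100:310,80:360],(420,315)),cv2.resize(b,(420,315))])[:,:,::-1][:, :800])
E
```

```text
t 6.67 p [ 414.4 -206.7  311.7] jaw deg 176.9 x [ 0.002 -0.001 -1.   ] q [ 0.13  0.49  0.41  2.07 -0.32  0.64 -2.44] F [ 0.5 -0.2  4.2] op 16.3
```

View pics/c3.png

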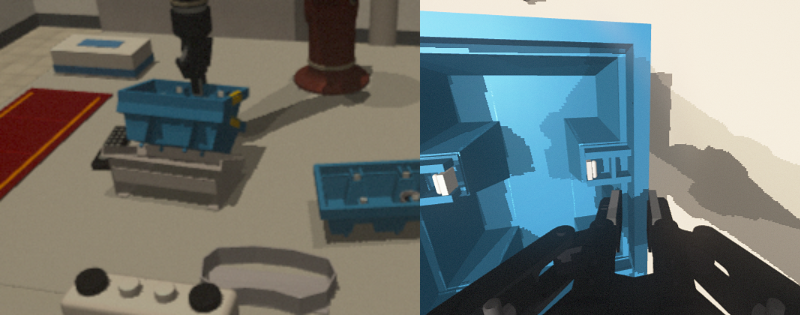

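```bash
python3 - <<'E'
import cv2,numpy as np
a=cv2.imread('pics/s0.png')[140:250,135:265];b=cv2.imread('pics/s3.png')[140:250,135:265]
cv2.imwrite('pics/c4.png',cv2.resize(np.hstack([a,b]),None,fx=3,fy=3,interpolation=cv2.INTER_CUBIC))
E
```

```text
(no output)
```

View pics/c4.png

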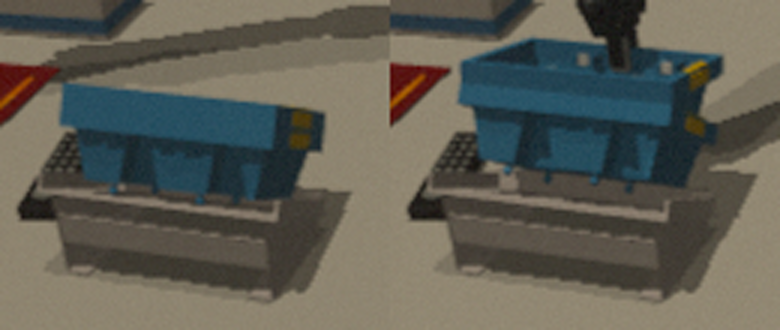

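```bash
python3 - <<'E'
from h import *
np.set_printoptions(precision=3,suppress=True)
st()
for til in (.35,.15):
    x,e,obs=fit_tote([510,-216,120,-.05,til],gate=6,iters=3);print(x,e)
    Rt,t=pose_tilt(x);print('rims +y,-y',(Rt.apply([[2,65.5,80],[2,-65.5,80]])+t).round(1).tolist())
for n in('top','scene'):
    for d in masks_of(n,'spare'):
        ys,xs=np.nonzero(d['pixels']);print(n,'spare',round(d['conf'],2),len(xs),xs.min(),xs.max(),ys.min(),ys.max())
    for d in masks_of(n,'tote'):
        ys,xs=np.nonzero(d['pixels']);print(n,'tote',round(d['conf'],2),len(xs),xs.min(),xs.max(),ys.min(),ys.max())
# spare expected: feature positions at start in scene
x0=[536.5,-216.8,71.3,-.05];Rt,t=pose_tilt(x0)
P=Rt.apply([[105,0,60],[105,70,60],[105,-70,60],[-105,-70,60],[-105,-70,40],[105,-70,40]])+t
print(proj('scene',P))
E
```

```text
t 6.78 p [ 414.7 -206.7  311.2] jaw deg 176.9 x [ 0.001 -0.001 -1.   ] q [ 0.13  0.49  0.41  2.07 -0.32  0.64 -2.44] F [ 2.5 -0.6  4.1] op 16.6
top 34 mean 0.2 rms 2.65
scene 62 mean 0.26 rms 1.62
wrist 39 mean -0.03 rms 1.89
[ 511.517 -216.417  103.851   -0.074    0.287] 1.9761982592717526
rims +y,-y [[426.5, -208.1, 162.1], [551.8, -217.4, 199.1]]
top 35 mean 0.07 rms 2.25
scene 63 mean 0.07 rms 1.62
wrist 22 mean 0.11 rms 1.72
[ 516.826 -212.158  106.345   -0.022    0.286] 1.7706159012291727
rims +y,-y [[431.5, -208.3, 164.6], [557.2, -211.1, 201.6]]
top spare 0.67 245 333 413 219 252
top spare 0.21 551 112 146 192 214
top tote 0.77 4158 333 430 223 284
top tote 0.31 316 428 446 240 270
scene spare 0.95 2096 158 244 168 203
scene tote 0.86 1297 159 246 153 177
[[234.354 183.738]
 [242.192 184.556]
 [225.5   182.814]
 [154.532 175.098]
 [153.866 182.279]
 [224.738 190.312]]
```

drive_tool([
  [[0.3, 0, 0.5], 0, 0],
  [[0.6, 0, 1], 0, 0],
  [[0.6, 0, 1.5], 0, 0],
  [[0.6, 0, 2], 0, 0],
  [[0.6, 0, 2], 0, 0],
])

```text
time: 8.2
ee_pos: [420.0, -206.0, 330.9]
orientation: [-0.706, 0.018, 0.707, 0.019]
contact_force: [0.7, 0.7, 3.5]
opening: 8.9
```

```bash
python3 - <<'E'
from h import *
np.set_printoptions(precision=3,suppress=True)
st()
x,e,obs=fit_tote([516,-216,125,-.05,.2],gate=6,iters=3);print(x,e)
Rt,t=pose_tilt(x);print('rims +y,-y',(Rt.apply([[2,65.5,80],[2,-65.5,80]])+t).round(1).tolist())
import cv2
a=cv2.imread('pics/s0.png')[140:250,135:265]
c=capture('scene');cv2.imwrite('pics/s5.png',c[:,:,::-1]);b=c[140:250,135:265,::-1]
cv2.imwrite('pics/c5.png',cv2.resize(np.hstack([a,b]),None,fx=3,fy=3,interpolation=cv2.INTER_CUBIC))
for d in masks_of('scene','spare'):
        ys,xs=np.nonzero(d['pixels']);print('spare',round(d['conf'],2),len(xs),xs.min(),xs.max(),ys.min(),ys.max())
E
```

```text
t 8.2 p [ 420.  -206.   330.9] jaw deg 176.94 x [-0.002  0.001 -1.   ] q [ 0.1   0.47  0.44  2.03 -0.3   0.7  -2.47] F [0.7 0.7 3.5] op 8.9
top 52 mean 0.18 rms 3.26
scene 64 mean 0.15 rms 1.62
wrist 27 mean 0.48 rms 2.27
[ 506.912 -211.387  107.076   -0.027    0.115] 2.3670171551350605
rims +y,-y [[432.7, -207.4, 179.0], [562.8, -210.9, 194.1]]
spare 0.67 1978 157 243 171 204
```

View pics/c5.png

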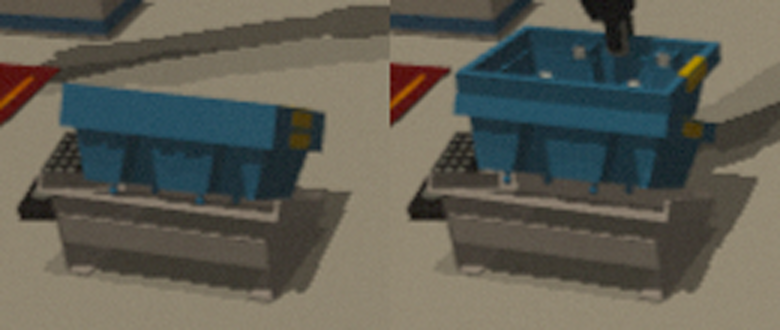

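drive_tool([
  [[0, 0, 0], 0, 0],
  [[-0.2, 0, 0.6], 0, 0],
  [[-0.4, 0, 1.5], 0, 0],
  [[-0.4, 0, 3], 0, 0],
  [[-0.4, 0, 5], 0, 0],
  [[-0.4, 0, 7.5], 0, 0],
  [[-0.4, 0, 10], 0, 0],
  [[-0.4, 0, 12], 0, 0],
], squeeze=60)

```text
time: 9.6
ee_pos: [415.4, -206.7, 451.3]
orientation: [-0.706, 0.019, 0.708, 0.02]
contact_force: [0.0, 0.9, -2.7]
opening: 7.4
```

```bash
python3 - <<'E'
from h import *
np.set_printoptions(precision=3,suppress=True)
st()
x,e,obs=fit_tote([506,-211,225,-.05,.0],gate=6,iters=3,pts=PTS);print(x,e)
Rt,t=pose_tilt(x);print('rims +y,-y',(Rt.apply([[2,65.5,80],[2,-65.5,80]])+t).round(1).tolist())
b=capture('scene')[90:250,100:300]
t=capture('top')[170:330,290:490]
cv2.imwrite('pics/c6.png',cv2.resize(np.hstack([b,t])[:,:,::-1],None,fx=2,fy=2,interpolation=cv2.INTER_CUBIC))
E
```

```text
t 9.6 p [ 415.4 -206.7  451.3] jaw deg 176.84 x [-0.003  0.    -1.   ] q [ 0.02  0.3   0.52  1.87 -0.17  1.01 -2.58] F [ 0.   0.9 -2.7] op 7.4
top 39 mean 0.54 rms 2.43
scene 67 mean 0.98 rms 2.13
wrist 86 mean 0.04 rms 1.19
[ 510.452 -211.514  228.628   -0.031    0.128] 1.9142959200426672
rims +y,-y [[435.4, -207.2, 299.6], [565.3, -211.2, 316.3]]
```

View pics/c6.png

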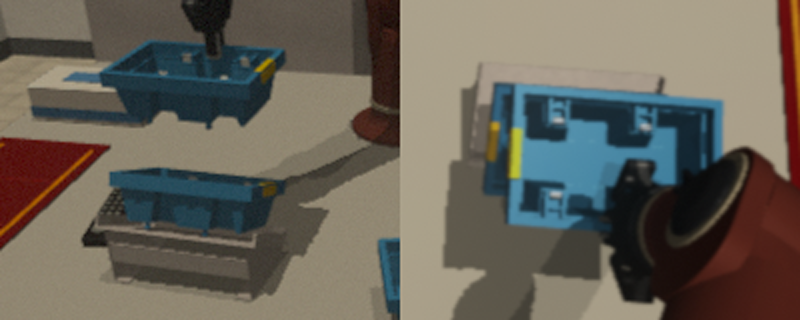

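drive_tool([
  [[2, 3, 0], 0.08, 0],
  [[5, 7, 0], 0.22, 0],
  [[8, 12, 0], 0.38, 0],
  [[12, 18, 0], 0.54, 0],
  [[16, 24, 0], 0.7, 0],
  [[20, 30, 0], 0.86, 0],
  [[23, 35, 0], 1.02, 0],
  [[24.1, 38.5, 0], 1.18, 0],
])

```text
time: 11.0
ee_pos: [658.9, 179.7, 449.2]
orientation: [-0.597, -0.378, 0.598, -0.379]
contact_force: [0.5, -0.2, -1.8]
opening: 7.5
```

drive_tool([
  [[0, 0.9, 0], 0.16, 0],
  [[0, 0.9, 0], 0.32, 0],
  [[0, 0.9, 0], 0.48, 0],
  [[0, 0.9, 0], 0.64, 0],
  [[0, 0.9, 0], 0.8, 0],
  [[0, 0.9, 0], 0.96, 0],
  [[0, 0.9, 0], 1.12, 0],
  [[0, 0.9, 0], 1.28, 0],
])

```text
time: 12.0
ee_pos: [657.9, 187.2, 449.2]
orientation: [0.252, 0.661, -0.253, 0.66]
contact_force: [0.3, 0.3, -1.1]
opening: 7.0
```

drive_tool([
  [[0, 0, 0], 0.16, 0],
  [[0, 0, 0], 0.32, 0],
  [[0, 0, 0], 0.48, 0],
  [[0, 0, 0], 0.64, 0],
  [[0, 0, 0], 0.8, 0],
  [[0, 0, 0], 0.93, 0],
  [[0, 0, 0], 0.998, 0],
  [[0, 0, 0], 0.998, 0],
])

```text
time: 13.0
ee_pos: [658.0, 187.1, 449.4]
orientation: [-0.092, 0.702, 0.092, 0.7]
contact_force: [0.2, -0.5, -1.1]
opening: 7.3
```

```bash
python3 - <<'E'
from h import *
np.set_printoptions(precision=3,suppress=True)
st();o=get_obs();p=o['ee_pos'];M=R.from_quat(o['orientation']).as_matrix();jz=M[:,2]
yaw0=np.arctan2(jz[1],jz[0])-np.pi/2
# in-hand model: own-x of the pinch s, rim-top height h; tilt about x fixed 0
def f(q):  # s, h, tilt, dyaw
    Rt=R.from_euler('z',yaw0+q[3])*R.from_euler('x',q[2]); 
    return Rt, np.array([p[0],p[1],q[1]])-Rt.apply([q[0],65.5,80])
for n in ('top','scene'):
    capture(n);pr=projf(n)
    for d in masks_of(n,'tote'):
        ys,xs=np.nonzero(d['pixels']);print(n,'tote',round(d['conf'],2),len(xs),xs.min(),xs.max(),ys.min(),ys.max())
    Rt,t=f([3,300,0,0]);P=pr(Rt.apply(PTS)+t);print(P.min(0),P.max(0))
for cams in (('scene',),('top',),('top','scene'),):
    x,e,_=fit_tote([3,300,0.,0.],f,cams=cams,pts=PTS,iters=3);print('s,h,tilt,dyaw',x,e)
a=save('top','t7.png');b=save('scene','s7.png')
cv2.imwrite('pics/c7.png',np.hstack([a[110:310,100:350],b[80:280,230:480]]).repeat(1,0)[:,:,::-1])
E
```

```text
t 13.0 p [658.  187.1 449.4] jaw deg 14.96 x [-0.002 -0.    -1.   ] q [-0.08  0.67 -0.45  1.23  0.28  1.3  -0.26] F [ 0.2 -0.5 -1.1] op 7.3
top tote 0.61 2314 154 266 148 236
[150.987 145.885] [266.432 236.01 ]
scene tote 0.8 3724 289 390 132 184
[288.322 129.533] [391.123 181.643]
scene 64 mean 1.13 rms 1.17
s,h,tilt,dyaw [  5.652 294.151   0.      0.043] 1.6197712081863958
top 33 mean 0.13 rms 0.77
s,h,tilt,dyaw [  3.84  287.809  -0.      0.017] 0.7789363897285945
top 32 mean 0.53 rms 0.79
scene 66 mean 0.89 rms 1.11
s,h,tilt,dyaw [  4.388 295.54   -0.      0.005] 1.2902298174629347
```

```bash
sed -i 's/diff_step=1e-4/diff_step=1e-3/' h.py; cat >> h.py <<'E'
P2=np.vstack([PTS,[[a+i,b*43+j,k] for a in(-58,30) for b in(-1,1) for i,j,k in((0,0,0),(4.5,0,4.5),(-4.5,0,4.5),(0,4.5,4.5),(0,-4.5,4.5))]])
def inhand():
    o=get_obs();p=o['ee_pos'];M=R.from_quat(o['orientation']).as_matrix();yaw0=np.arctan2(M[1,2],M[0,2])-np.pi/2
    def f(q):
        Rt=R.from_euler('z',yaw0+q[3]-1)*R.from_euler('x',q[2]-1)
        return Rt,np.array([p[0],p[1],q[1]])-Rt.apply([q[0]-20,65.5,80])
    return f,yaw0
E
python3 - <<'E'
from h import *
np.set_printoptions(precision=3,suppress=True)
st();f,yaw0=inhand()
for cams in (('scene',),('top',),('top','scene')):
    x,e,_=fit_tote([24,297,1.,1.],f,cams=cams,pts=P2,iters=3);print('s,h,tilt,dyaw',x-[20,0,1,1],e)
    Rt,t=f(x);print('tote org',t,'yaw',Rt.as_euler('zyx')[0]+np.pi,'px',cams)
    xl,e,_=fit_tote([592.4,173.5,1.83],pose_level,'loaded',cams,pts=P2,iters=3);print('loaded',xl,e)
for n in('top','scene'):
    for th in('loaded_tab','tote_tab','loaded_pocket'):
        print(n,th,[(np.round(d['at'],1),round(d['conf'],2),d['pixels'].sum()) for d in masks_of(n,th)][:3])
E
```

```text
t 13.7 p [657.7 187.6 450.7] jaw deg 15.05 x [ 0.  0. -1.] q [-0.09  0.67 -0.45  1.23  0.28  1.3  -0.26] F [ 0.2 -0.1 -3. ] op 7.4
scene 77 mean 0.48 rms 1.64
s,h,tilt,dyaw [ -1.545 315.373   0.161  -0.042] 1.7062435256568678
tote org [607.412 174.733 225.923] yaw 1.7945589512751636 px ('scene',)
scene 69 mean 1.3 rms 0.91
loaded [586.638 172.846   1.841] 1.5895628423625052
top 33 mean 0.13 rms 0.79
s,h,tilt,dyaw [  2.794 295.947  -0.279   0.002] 0.7985197987842583
tote org [574.884 168.058 237.102] yaw 1.8456768745873764 px ('top',)
loaded [592.4  173.5    1.83] nan
top 32 mean 0.23 rms 1.09
scene 70 mean 0.81 rms 1.33
s,h,tilt,dyaw [ -1.62  309.182   0.109  -0.012] 1.4346890443789122
tote org [603.411 172.024 222.544] yaw 1.8231570348721409 px ('top', 'scene')
scene 72 mean 1.05 rms 0.95
loaded [587.771 172.773   1.841] 1.4155149543946304
top loaded_tab []
top tote_tab [(array([241.4, 180.2]), 0.86, np.int64(2118))]
top loaded_pocket [(array([190.3, 232.6]), 0.54, np.int64(94))]
scene loaded_tab [(array([329.7, 234.3]), 0.94, np.int64(3559)), (array([333.6, 156.9]), 0.35, np.int64(3542))]
scene tote_tab [(array([200.4, 188.4]), 0.73, np.int64(2109)), (array([331.3, 155.3]), 0.67, np.int64(3661)), (array([330.3, 231.5]), 0.5, np.int64(3577))]
scene loaded_pocket [(array([330.3, 229.6]), 0.77, np.int64(3568)), (array([334.8, 157.8]), 0.3, np.int64(3726))]
  return _methods._mean(a, axis=axis, dtype=dtype,
  ret = ret.dtype.type(ret / rcount)
```

View pics/c7.png

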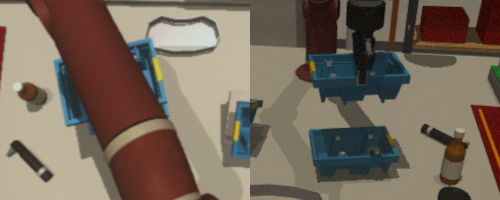

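```bash
python3 - <<'E'
s=open('h.py').read()
s=s.replace("            m=(dd<15)&","            hc=cv2.convexHull(c)\n            m=(np.array([cv2.pointPolygonTest(hc,(float(u),float(v)),True) for u,v in c])<0.8)&(dd<15)&")
open('h.py','w').write(s)
E
python3 - <<'E'
from h import *
np.set_printoptions(precision=3,suppress=True)
f,yaw0=inhand()
g=lambda q:f([q[0],q[1],1.,q[2]])   # tilt 0
for cams in (('scene',),('top',),('top','scene')):
    x,e,_=fit_tote([24,297,1.],g,cams=cams,pts=P2,iters=3);print('level: s,h,dyaw',x-[20,0,1],e)
x,e,_=fit_tote([24,297,1.,1.],f,cams=('top','scene'),pts=P2,iters=3);print('s,h,tilt,dyaw',x-[20,0,1,1],e)
xl,e,_=fit_tote([592.4,173.5,1.83],pose_level,'loaded',('scene',),pts=P2,iters=3);print('loaded',xl,e)
# loaded from the first top/scene pictures is unoccluded: redo later
E
```

```text
scene 45 mean 0.53 rms 0.7
level: s,h,dyaw [  2.137 296.155   0.007] 0.8765988989928868
top 31 mean 0.28 rms 0.7
level: s,h,dyaw [  0.448 295.331  -0.005] 0.75127069472555
top 27 mean 0.59 rms 0.7
scene 42 mean 0.51 rms 0.77
level: s,h,dyaw [ -0.171 297.204  -0.011] 0.918969315088586
top 25 mean 0.42 rms 0.85
scene 40 mean 0.68 rms 0.8
s,h,tilt,dyaw [  0.257 300.491   0.046  -0.02 ] 1.0107534408235785
loaded [592.4  173.5    1.83] nan
  return _methods._mean(a, axis=axis, dtype=dtype,
  ret = ret.dtype.type(ret / rcount)
```

```bash
python3 - <<'E'
from h import *
np.set_printoptions(precision=3,suppress=True)
f,yaw0=inhand()
im=save('wrist','w8.png');pr=projf('wrist')
loop=np.array([[105,70,80],[105,-70,80],[-105,-70,80],[-105,70,80]])
def dense(l): return np.vstack([np.linspace(l[i],l[(i+1)%4],80) for i in range(4)])
def draw(Rt,t,col,L=loop):
    for q in pr(Rt.apply(dense(L))+t):
        u,v=map(int,q.round()); 
        if 0<=u<560 and 0<=v<420: im[v,u]=col
Rt,t=f([22,296,1,1]);draw(Rt,t,(255,0,0))
draw(*pose_level([592.4,173.5,1.833]),(255,255,0))
for th in('tote','loaded'):
    for d in masks_of('wrist',th):
        ys,xs=np.nonzero(d['pixels']);print(th,round(d['conf'],2),len(xs),xs.min(),xs.max(),ys.min(),ys.max())
cv2.imwrite('pics/w8b.png',cv2.resize(im[:,:,::-1],None,fx=1.42,fy=1.42,interpolation=cv2.INTER_NEAREST))
E
```

```text
tote 0.81 89746 0 297 31 399
```

View pics/w8b.png

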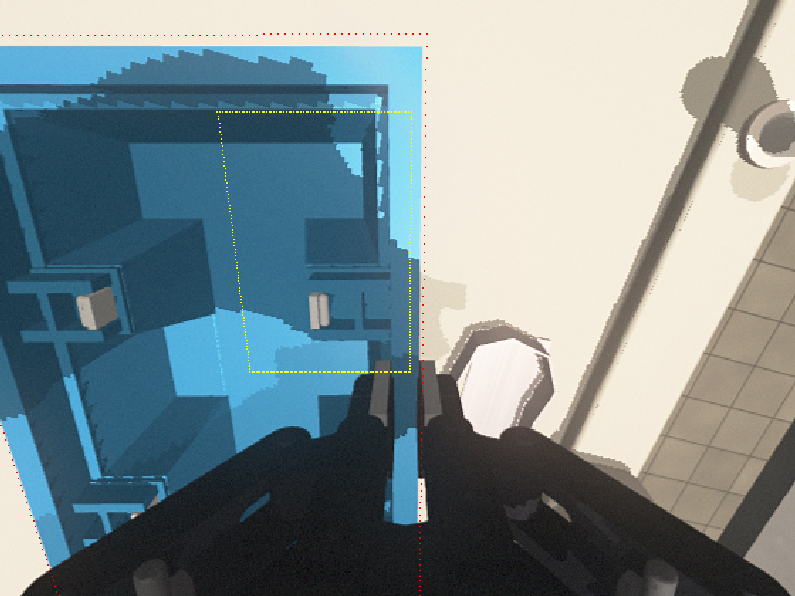

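```bash
python3 - <<'E'
from h import *
np.set_printoptions(precision=3,suppress=True)
f,yaw0=inhand()
for pts in (RIM,):
    for gate in (8,3):
        x,e,ob=fit_tote([20,294,1.,1.],f,cams=('wrist',),pts=pts,iters=4,gate=gate);print('s,h,tilt,dyaw',x-[20,0,1,1],e)
    g=lambda q:f([q[0],q[1],1.,q[2]])
    x,e,_=fitmask(ob,g,[20,294,1.],pts);print('level: s,h,dyaw',x-[20,0,1],e)
# loaded by colour on the first pictures
P0=[592.4,173.5,1.83]
def col(fn,roi):
    im=cv2.imread(fn);hsv=cv2.cvtColor(im,cv2.COLOR_BGR2HSV)
    m=((hsv[...,0]>92)&(hsv[...,0]<112)&(hsv[...,1]>110)).astype(np.uint8)|((hsv[...,0]>20)&(hsv[...,0]<35)&(hsv[...,1]>150)).astype(np.uint8)
    z=np.zeros_like(m);a,b,c,d=roi;z[b:d,a:c]=m[b:d,a:c]
    z=cv2.morphologyEx(z,cv2.MORPH_OPEN,np.ones((3,3),np.uint8))
    c=max(cv2.findContours(z,cv2.RETR_EXTERNAL,cv2.CHAIN_APPROX_NONE)[0],key=cv2.contourArea)
    h=cv2.convexHull(c);c=c[:,0]
    return c[np.array([cv2.pointPolygonTest(h,(float(u),float(v)),True) for u,v in c])<.8]
O=[(projf('top'),col('pics/t0.png',(165,160,285,255))),(projf('scene'),col('pics/s0.png',(275,190,395,270)))]
for o in O: print(len(o[1]),o[1].min(0),o[1].max(0))
for k in ([0],[1],[0,1]):
    x,e,r=fitmask([O[i] for i in k],pose_level,P0,P2);print('loaded',k,x,e,r.fun.mean())
E
```

```text
wrist 181 mean 0.34 rms 0.94
s,h,tilt,dyaw [  1.21  286.622  -0.071   0.013] 0.9746225773076186
wrist 126 mean 0.33 rms 0.88
s,h,tilt,dyaw [  1.291 286.269  -0.074   0.014] 0.9413708298109924
level: s,h,dyaw [ -0.17  295.573   0.008] 1.6230122337645372
135 [188 176] [267 242]
120 [290 207] [377 246]
loaded [0] [595.792 175.929   1.837] 1.2940020201872844 0.6420155161562439
loaded [1] [588.713 172.092   1.776] 2.6754221330294614 3.0205568638241633
loaded [0, 1] [595.237 175.278   1.831] 2.037095584706229 1.8448540643537044
```

drive_tool([
  [[-0.1, 0.1, -2.5], -0.012, 0],
  [[-0.1, 0.1, -5], -0.012, 0],
  [[-0.1, 0.1, -7.5], -0.012, 0],
  [[-0.1, 0.1, -9.5], -0.012, 0],
  [[-0.1, 0.1, -11.2], -0.012, 0],
  [[-0.1, 0.1, -12.2], -0.012, 0],
  [[-0.1, 0.1, -12.5], -0.012, 0],
  [[-0.1, 0.1, -12.5], -0.012, 0],
])

```text
time: 16.85
ee_pos: [656.8, 188.7, 326.2]
orientation: [-0.088, 0.701, 0.088, 0.702]
contact_force: [0.8, 0.3, -1.4]
opening: 7.6
```

```bash
python3 - <<'E'
from h import *
np.set_printoptions(precision=3,suppress=True)
st()
f,yaw0=inhand()
g=lambda q:f([q[0],q[1],1.,q[2]])
for cams in (('scene',),('wrist',),('top','scene','wrist')):
    x,e,ob=fit_tote([21,171,1.],g,cams=cams,pts=RIM,iters=3,gate=5);print('s,h,dyaw',x-[20,0,1],e)
b=save('scene','s9.png'); w=save('wrist','w9.png')
E
```

```text
t 16.85 p [656.8 188.7 326.2] jaw deg 14.36 x [ 0.001  0.    -1.   ] q [-0.09  0.77 -0.42  1.4   0.33  1.04 -0.32] F [ 0.8  0.3 -1.4] op 7.6
scene 34 mean 0.11 rms 0.43
s,h,dyaw [  2.029 169.849   0.001] 0.44880851237812763
wrist 150 mean 0.67 rms 1.09
s,h,dyaw [  0.026 171.196   0.008] 1.2814654854772312
top 30 mean -0.01 rms 1.08
scene 38 mean 0.74 rms 0.94
wrist 155 mean 0.71 rms 1.45
s,h,dyaw [ -0.119 171.107   0.012] 1.4861980141576299
```

```bash
python3 - <<'E'
from h import *
np.set_printoptions(precision=3,suppress=True)
for pts,nm in ((P2,'P2'),(PTS,'PTS')):
  for cams in (('scene',),('top','scene')):
    xl,e,ob=fit_tote([593,173,1.829],pose_level,'loaded',cams,pts=pts,iters=3,gate=4);print(nm,'loaded',cams,xl,e)
c=ob[-1][1];print(c.min(0),c.max(0)) if len(ob) else 0
P=RIM;Rt,t=pose_level([593,173,1.829]);print(proj('scene',Rt.apply(RIM)+t).round(1).tolist())
im=cv2.imread('pics/s9.png')[150:275,270:405];pr=projf('scene')
im=cv2.resize(im,None,fx=5.9,fy=4.7,interpolation=cv2.INTER_NEAREST)
L=np.array([[105,70,80],[105,-70,80],[-105,-70,80],[-105,70,80]],float)
f,_=inhand();A,b=f([22,170,1,1.])
for Rr,tt,colr in ((Rt,t,(0,255,255)),(A,b,(0,0,255))):
    q=((pr(Rr.apply(L)+tt)-[269.5,149.5])*[5.9,4.7]).astype(int);cv2.polylines(im,[q],True,colr,1)
cv2.imwrite('pics/c9.png',im)
E
```

```text
scene 25 mean 0.25 rms 0.79
P2 loaded ('scene',) [584.424 172.739   1.812] 0.8293717702797018
scene 24 mean 0.34 rms 1.0
P2 loaded ('top', 'scene') [584.211 171.833   1.797] 1.0515101570666021
scene 24 mean 0.22 rms 0.73
PTS loaded ('scene',) [587.19  173.304   1.827] 0.7590232534821721
scene 27 mean 0.37 rms 1.01
PTS loaded ('top', 'scene') [590.583 172.503   1.831] 1.0797795172995122
[290 210] [379 258]
[[293.5, 240.2], [289.0, 209.5], [379.3, 236.0], [365.5, 205.9], [293.5, 246.8], [289.1, 215.6], [378.4, 242.6], [364.8, 212.1]]
```

View pics/c9.png

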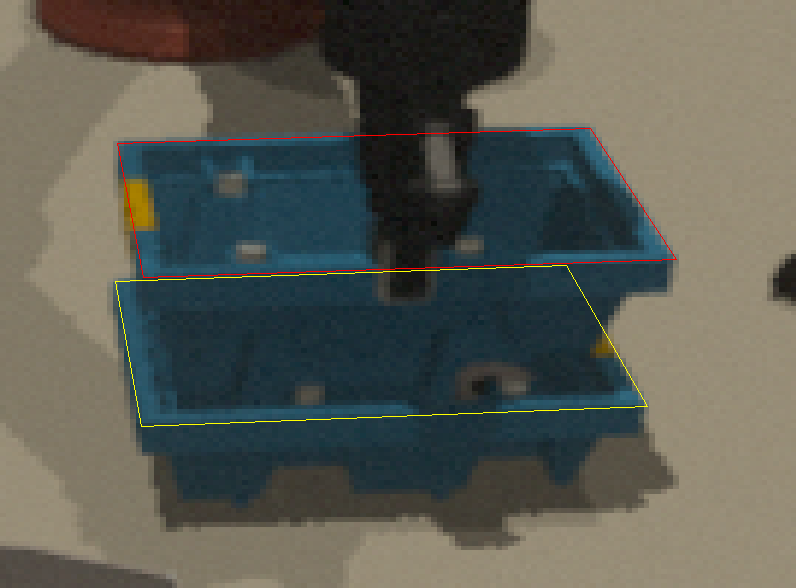

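drive_tool([
  [[0, 0, -0.6], 0.004, 0],
  [[0, 0, -1.1], 0.004, 0],
  [[0, 0, -1.4], 0.004, 0],
  [[0, 0, -1.6], 0.004, 0],
  [[0, 0, -1.7], 0.004, 0],
])

```text
time: 18.68
ee_pos: [656.8, 188.7, 308.8]
orientation: [-0.09, 0.701, 0.09, 0.702]
contact_force: [1.6, 0.6, -1.1]
opening: 7.4
```

drive_tool([
  [[0, 0, -0.1], 0, 0],
  [[0, 0, -0.1], 0, 0],
])

```text
time: 18.92
ee_pos: [657.0, 188.7, 308.1]
orientation: [-0.09, 0.701, 0.09, 0.702]
contact_force: [0.6, -0.7, -0.9]
opening: 7.5
```

drive_tool([
  [[0, 0, -0.1], 0, 0],
  [[0, 0, -0.2], 0, 0],
])

```text
time: 19.18
ee_pos: [657.3, 188.8, 307.0]
orientation: [-0.089, 0.7, 0.09, 0.702]
contact_force: [2.2, -0.7, 4.7]
opening: 7.5
```

drive_tool([
  [[0, 0.4, 0], 0, 0],
  [[0, 0.4, 0], 0, 0],
])

```text
time: 19.42
ee_pos: [657.4, 191.6, 306.3]
orientation: [-0.091, 0.701, 0.089, 0.702]
contact_force: [2.7, -3.0, 4.7]
opening: 7.3
```

drive_tool([
  [[0, -0.8, 0], 0, 0],
  [[0, -0.8, 0], 0, 0],
])

```text
time: 19.68
ee_pos: [656.8, 186.2, 306.6]
orientation: [-0.088, 0.7, 0.091, 0.702]
contact_force: [3.2, 3.2, 4.0]
opening: 7.3
```

drive_tool([
  [[-0.3, 0.4, 0], 0, 0],
  [[-0.3, 0.4, 0], 0, 0],
])

```text
time: 19.92
ee_pos: [655.0, 188.2, 306.8]
orientation: [-0.09, 0.699, 0.089, 0.703]
contact_force: [4.9, -0.6, 4.5]
opening: 7.6
```

drive_tool([
  [[0.6, 0, 0], 0, 0],
  [[0.6, 0, 0], 0, 0],
])

```text
time: 20.18
ee_pos: [659.4, 188.6, 305.1]
orientation: [-0.09, 0.702, 0.09, 0.701]
contact_force: [2.0, 0.5, 4.6]
opening: 7.3
```

drive_tool([
  [[0.3, 0, 0], 0, 0],
  [[0.3, 0, 0], 0, 0],
])

```text
time: 20.42
ee_pos: [661.4, 188.7, 304.3]
orientation: [-0.09, 0.703, 0.09, 0.699]
contact_force: [-1.2, 0.8, 3.1]
opening: 8.0
```

drive_tool([
  [[-0.3, 0, -0.1], 0, 0],
  [[-0.3, 0, -0.1], 0, 0],
])

```text
time: 20.68
ee_pos: [659.6, 188.5, 304.7]
orientation: [-0.09, 0.701, 0.09, 0.701]
contact_force: [-1.2, 0.2, 2.8]
opening: 7.2
```

drive_tool([
  [[-0.3, 0, 0], 0, 0],
  [[-0.3, 0, 0], 0, 0],
])

```text
time: 20.92
ee_pos: [657.5, 188.4, 305.5]
orientation: [-0.09, 0.7, 0.09, 0.703]
contact_force: [3.5, -0.5, 4.4]
opening: 7.6
```

drive_tool([
  [[0.15, 0, 0.1], 0, 0],
  [[0.15, 0, 0.1], 0, 2],
  [[0.15, 0, 0.1], 0, 4],
  [[0.15, 0, 0.1], 0, 4],
  [[0.15, 0, 3], 0, 4],
  [[0.15, 0, 8], 0, 4],
  [[0.15, 0, 12], 0, 2],
  [[-2, 0, 15], 0, 0],
])

```text
time: 21.92
ee_pos: [637.1, 188.2, 456.1]
orientation: [-0.089, 0.701, 0.089, 0.702]
contact_force: [-0.6, 0.1, -0.1]
opening: 4.2
```

```bash
python3 - <<'E'
from h import *
np.set_printoptions(precision=3,suppress=True)
st()
def ff(q): return R.from_euler('z',q[3])*R.from_euler('x',q[4]-1)*R.from_euler('y',q[5]-1),np.array(q[:3])
f4=lambda q:ff([q[0],q[1],q[2],q[3],1.,1.])
for cams in (('scene',),('wrist',),('scene','wrist')):
    x,e,ob=fit_tote([594,173,71,1.829-np.pi],f4,cams=cams,pts=RIM,iters=3,gate=5);print('tote x,y,z,yaw',x,e)
if 1:
    x,e,r=fitmask(ob,lambda q:ff([q[0],q[1],q[2],q[3],q[4],1.]),list(x)+[1.],RIM);print('tilt x free',x-[0,0,0,0,1],e)
for n in('scene',):
    xl,e,ob=fit_tote([593,173,1.829],pose_level,'loaded',(n,),pts=PTS,iters=3,gate=4);print('loaded',xl,e)
save('scene','s10.png');save('wrist','w10.png')
E
```

```text
t 21.93 p [637.1 188.2 456.1] jaw deg 14.51 x [ 0.002  0.001 -1.   ] q [-0.08  0.64 -0.45  1.29  0.27  1.28 -0.28] F [-0.6  0.1 -0.1] op 4.2
tote x,y,z,yaw [594.    173.     71.     -1.313] nan
wrist 108 mean 0.06 rms 0.6
tote x,y,z,yaw [596.761 171.296  68.012  -1.317] 0.6004051379397493
scene 32 mean -0.62 rms 0.93
wrist 120 mean 0.15 rms 0.46
tote x,y,z,yaw [597.14  172.528  70.66   -1.318] 0.6694646945289761
tilt x free [594.214 171.856  69.283  -1.318  -0.046] 0.586208351310062
scene 23 mean 0.0 rms 0.75
loaded [586.129 172.01    1.807] 0.7476591432001551
  return _methods._mean(a, axis=axis, dtype=dtype,
  ret = ret.dtype.type(ret / rcount)
```

drive_tool([
  [[-2, -0.2, -1], 0, 0],
  [[-4.5, -0.2, -5], 0, 0],
  [[-4.5, -0.2, -10], 0, 0],
  [[-4.5, -0.2, -14.5], 0, 0],
  [[-4.5, -0.2, -17], 0, 0],
  [[-4.5, -0.2, -18.5], 0, 0],
  [[-4.5, -0.2, -19.2], 0, 0],
  [[-4.5, -0.2, -19.4], 0, 0],
], squeeze=40)

```text
time: 23.52
ee_pos: [591.9, 186.7, 261.0]
orientation: [-0.09, 0.701, 0.09, 0.702]
contact_force: [0.2, -0.3, 0.3]
opening: 0.1
```

drive_tool([
  [[0, 0, -0.2], 0, 0],
  [[0, 0, -0.4], 0, 0],
])

```text
time: 23.78
ee_pos: [591.9, 186.9, 258.2]
orientation: [-0.09, 0.701, 0.09, 0.702]
contact_force: [-3.9, -0.8, 8.9]
opening: -0.1
```

drive_tool([
  [[0, 0, -0.1], 0, 0],
  [[0, 0, -0.2], 0, 0],
])

```text
time: 24.02
ee_pos: [591.8, 187.1, 257.4]
orientation: [-0.09, 0.7, 0.09, 0.702]
contact_force: [-4.1, -1.6, 12.4]
opening: -0.1
```

drive_tool([
  [[0, 0, -0.1], 0, 0],
  [[0, 0, -0.2], 0, 0],
])

```text
time: 24.28
ee_pos: [592.2, 187.5, 256.8]
orientation: [-0.089, 0.7, 0.09, 0.703]
contact_force: [-3.8, -1.3, 16.3]
opening: 0.2
```

drive_tool([
  [[0, 0, -0.1], 0, 0],
  [[0, 0, -0.1], 0, 0],
])

```text
time: 24.52
ee_pos: [592.1, 187.6, 256.5]
orientation: [-0.089, 0.699, 0.09, 0.703]
contact_force: [-6.0, -2.1, 18.9]
opening: -0.2
```

drive_tool([
  [[0.1, 0, -0.1], 0, 0],
  [[0.1, 0, -0.1], 0, 0],
])

```text
time: 24.78
ee_pos: [593.0, 187.8, 256.3]
orientation: [-0.09, 0.699, 0.09, 0.703]
contact_force: [-7.0, -1.7, 22.8]
opening: 0.0
```

drive_tool([
  [[-0.2, 0, 0], 0, 0],
  [[-0.2, 0, 0], 0, 0],
])

```text
time: 25.02
ee_pos: [591.3, 187.5, 256.0]
orientation: [-0.089, 0.699, 0.09, 0.704]
contact_force: [-5.7, -3.3, 20.1]
opening: -0.0
```

drive_tool([
  [[-0.2, 0, 0], 0, 0],
  [[-0.2, 0, 0], 0, 0],
])

```text
time: 25.28
ee_pos: [589.9, 187.3, 255.8]
orientation: [-0.089, 0.699, 0.09, 0.704]
contact_force: [-3.9, -2.0, 18.9]
opening: 0.2
```

drive_tool([
  [[0, 0, 5], 0, 0],
  [[0, 0, 11], 0, 0],
  [[-2, -5, 15], 0, 0],
  [[-4, -11, 15], 0, 0],
  [[-6, -17, 15], 0, 0],
  [[-8, -23, 15], 0, 0],
  [[-8, -25, 15], 0, 0],
])

```text
time: 26.15
ee_pos: [507.0, -67.6, 401.0]
orientation: [-0.089, 0.702, 0.087, 0.701]
contact_force: [0.5, 0.5, 0.3]
opening: 0.0
```

```bash
cat > m.py <<'E'
from h import *
np.set_printoptions(precision=3,suppress=True)
st()
def ff(q): return R.from_euler('z',q[3])*R.from_euler('x',q[4]-1)*R.from_euler('y',q[5]-1),np.array(q[:3])
f4=lambda q:ff([q[0],q[1],q[2],q[3],1.,1.])
def ft(z): return lambda q:(R.from_euler('z',q[2]),np.array([q[0],q[1],z]))
x,e,ob=fit_tote([595,172,1.825-np.pi],ft(70),cams=('top',),pts=RIM,iters=3,gate=4);print('top z70',x,e)
x,e,ob=fit_tote([595,172,70,1.825-np.pi],f4,cams=('top','scene'),pts=RIM,iters=3,gate=4);print('both level',x,e)
x,e,r=fitmask(ob,lambda q:ff([q[0],q[1],q[2],q[3],q[4],1.]),list(x)+[1.],RIM);print('tilt x free',x-[0,0,0,0,1],e)
x,e,r=fitmask(ob,ff,list(x)+[1.],RIM);print('both tilts',x-[0,0,0,0,1,1],e)
a=save('scene','s_%d.png'%(get_obs()['time']*100));b=save('top','t_%d.png'%(get_obs()['time']*100))
E
python3 m.py
```

```text
t 26.15 p [507.  -67.6 401. ] jaw deg 14.24 x [-0.001 -0.003 -1.   ] q [ 0.42  0.44 -0.47  1.81  0.24  0.95  0.09] F [0.5 0.5 0.3] op 0.0
top 67 mean 0.67 rms 0.29
top z70 [591.864 172.979  -1.312] 0.7283813350504443
top 62 mean 0.58 rms 0.45
scene 39 mean 0.31 rms 0.55
both level [592.182 175.636  62.041  -1.314] 0.6981543109039864
tilt x free [586.689 174.971  57.362  -1.309  -0.108] 0.6348220836383432Traceback (most recent call last):
  File "m.py", line 10, in <module>
    x,e,r=fitmask(ob,ff,list(x)+[1.],RIM);print('both tilts',x-[0,0,0,0,1,1],e)
          ~~~~~~~^^^^^^^^^^^^^^^^^^^^^^^^
  File "h.py", line 30, in fitmask
    r=least_squares(res,p0,loss='soft_l1',x_scale=[10]*(len(p0)-1)+[.1] if len(p0)<5 else [10,10,10,.1,.1],diff_step=1e-3)
    return func(*args, **kwargs)
    x_scale = check_x_scale(x_scale, x0, method)
    raise ValueError("Inconsistent shapes between `x_scale` and `x0`.")
ValueError: Inconsistent shapes between `x_scale` and `x0`.
```

drive_tool([
  [[0.5, 6, 0], 0, 0],
  [[1, 12, 0], 0, 0],
  [[1.6, 18, 0], 0, 0],
  [[1.6, 23.3, -3], 0, 0],
  [[1.6, 23.3, -6], 0, 0],
  [[1.6, 23.3, -7], 0, 0],
  [[1.6, 23.3, -7], 0, 0],
])

```text
time: 27.32
ee_pos: [524.7, 169.7, 330.4]
orientation: [-0.09, 0.702, 0.09, 0.701]
contact_force: [-0.2, 0.1, 0.6]
opening: -0.4
```

drive_tool([
  [[0, 0, -0.3], 0, 0],
  [[0, 0, -0.5], 0, 0],
])

```text
time: 27.58
ee_pos: [525.0, 169.2, 326.5]
orientation: [-0.089, 0.701, 0.089, 0.702]
contact_force: [0.2, -1.3, -0.6]
opening: 0.0
```

drive_tool([
  [[0, 0, -0.2], 0, 0],
  [[0, 0, -0.3], 0, 0],
])

```text
time: 27.82
ee_pos: [524.7, 169.4, 322.8]
orientation: [-0.09, 0.701, 0.09, 0.701]
contact_force: [0.2, -0.4, 0.0]
opening: 0.2
```

drive_tool([
  [[0, 0, -0.1], 0, 0],
  [[0, 0, -0.2], 0, 0],
])

```text
time: 28.08
ee_pos: [524.7, 169.6, 320.7]
orientation: [-0.09, 0.701, 0.09, 0.701]
contact_force: [0.1, 0.6, 0.6]
opening: 0.3
```

drive_tool([
  [[0, 0, -0.2], 0, 0],
  [[0, 0, -0.3], 0, 0],
])

```text
time: 28.32
ee_pos: [524.6, 169.6, 317.5]
orientation: [-0.09, 0.701, 0.09, 0.701]
contact_force: [0.1, 0.7, 0.2]
opening: -0.2
```

drive_tool([
  [[0, 0, -0.1], 0, 0],
  [[0, 0, -0.2], 0, 0],
])

```text
time: 28.58
ee_pos: [524.6, 169.6, 315.8]
orientation: [-0.09, 0.702, 0.09, 0.701]
contact_force: [-1.4, 0.3, 3.7]
opening: -0.2
```

drive_tool([
  [[0, 0, 3], 0, 0],
  [[4, 1, 4], 0, 0],
  [[9, 2.4, 4], 0, 0],
  [[12.7, 3.4, 3], 0, 0],
  [[12.7, 3.4, 1.6], 0, 0],
  [[12.7, 3.4, 1.2], 0, 0],
])

```text
time: 29.32
ee_pos: [650.6, 203.4, 325.8]
orientation: [-0.09, 0.703, 0.09, 0.7]
contact_force: [-0.5, 0.1, 0.2]
opening: -0.1
```

drive_tool([
  [[0, 0, -0.2], 0, 0],
  [[0, 0, -0.3], 0, 0],
])

```text
time: 29.58
ee_pos: [651.2, 203.5, 325.4]
orientation: [-0.09, 0.701, 0.09, 0.702]
contact_force: [0.2, 0.2, 0.4]
opening: 0.2
```

drive_tool([
  [[0, 0, -0.2], 0, 0],
  [[0, 0, -0.3], 0, 0],
])

```text
time: 29.82
ee_pos: [651.6, 203.5, 322.0]
orientation: [-0.09, 0.701, 0.09, 0.702]
contact_force: [-0.2, -0.2, -0.5]
opening: -0.0
```

drive_tool([
  [[0, 0, -0.1], 0, 0],
  [[0, 0, -0.2], 0, 0],
])

```text
time: 30.08
ee_pos: [651.7, 203.6, 319.7]
orientation: [-0.09, 0.701, 0.09, 0.701]
contact_force: [0.4, 0.2, -0.4]
opening: -0.2
```

drive_tool([
  [[0, 0, -0.2], 0, 0],
  [[0, 0, -0.3], 0, 0],
])

```text
time: 30.32
ee_pos: [651.6, 203.6, 316.4]
orientation: [-0.09, 0.702, 0.09, 0.701]
contact_force: [-0.7, 0.3, 0.7]
opening: -0.0
```

drive_tool([
  [[0, 0, -0.1], 0, 0],
  [[0, 0, -0.2], 0, 0],
])

```text
time: 30.58
ee_pos: [652.0, 203.8, 315.6]
orientation: [-0.09, 0.701, 0.09, 0.702]
contact_force: [0.1, -0.1, 3.6]
opening: 0.1
```

drive_tool([
  [[0, 0, -0.15], 0, 0],
  [[0, 0, -0.15], 0, 0],
])

```text
time: 30.82
ee_pos: [652.4, 204.0, 315.1]
orientation: [-0.089, 0.7, 0.09, 0.703]
contact_force: [0.0, 0.7, 5.8]
opening: 0.1
```

drive_tool([
  [[0, 0, 4], 0, 0],
  [[0, 0, 10], 0, 0],
  [[-3, -6, 14], 0, 0],
  [[-6, -12, 14], 0, 0],
  [[-9, -18, 14], 0, 0],
  [[-11, -24, 14], 0, 0],
  [[-13, -29, 14], 0, 0],
  [[-13, -29, 14], 0, 0],
])

```text
time: 31.82
ee_pos: [519.9, -91.6, 452.7]
orientation: [-0.088, 0.703, 0.086, 0.701]
contact_force: [0.2, 1.0, 0.7]
opening: 0.0
```

```bash
sed -i '/both tilts/d' m.py; cat >> m.py <<'E'
for z in (63,71): x,e,r=fitmask(ob,ft(z),[592,173,-1.312],RIM);print('z fixed',z,x,e)
x,e,r=fitmask(ob,lambda q:ff([q[0],q[1],q[2],q[3],1.,q[4]]),[592,173,63,-1.312,1.],RIM);print('pitch free',x-[0,0,0,0,1],e)
for th in('spare','loaded','tote'):
    for n in('top','scene'): print(th,n,[(np.round(d['at']),round(d['conf'],2)) for d in spot_in(n,th)][:2])
xl,e,_=fit_tote([593,173,1.829],pose_level,'loaded',('scene',),pts=PTS,iters=3,gate=4);print('loaded',xl,e)
for z in (51.3,):
    xs,e,_=fit_tote([546.5,-217.3,54,-.05],pose_tilt,'spare',('top','scene'),pts=RIM,iters=3,gate=5);print('spare (expect 546.5,-217.3,54)',xs,e)
E
python3 m.py
```

```text
t 31.82 p [519.9 -91.6 452.7] jaw deg 14.08 x [-0.002 -0.003 -1.   ] q [ 0.46  0.41 -0.48  1.69  0.22  1.09  0.16] F [0.2 1.  0.7] op 0.0
top 68 mean 0.75 rms 0.31
top z70 [591.175 172.682  -1.317] 0.8170625858188291
top 69 mean 0.17 rms 0.45
scene 39 mean 0.39 rms 0.65
both level [592.152 173.852  63.783  -1.313] 0.5925498586575092
tilt x free [590.479 173.681  62.267  -1.312  -0.032] 0.5927936048045443
z fixed 63 [592.149 173.945  -1.314] 0.6044647298946497
z fixed 71 [591.585 172.445  -1.32 ] 1.2532805991342701
pitch free [591.955 174.524  63.555  -1.314   0.012] 0.5856521727907575
spare top [(array([341., 255.]), 0.61), (array([230., 234.]), 0.51)]
spare scene [(array([198., 189.]), 0.83), (array([148., 203.]), 0.43)]
loaded top [(array([233., 233.]), 0.52)]
loaded scene []
tote top [(array([219., 203.]), 0.43)]
tote scene [(array([336., 208.]), 0.94)]
scene 23 mean 0.15 rms 0.79
loaded [586.51  172.783   1.808] 0.8035924617708199
top 17 mean 0.29 rms 1.13
scene 30 mean 0.14 rms 0.83
spare (expect 546.5,-217.3,54) [ 550.486 -211.481   66.873    0.009] 0.9740624929966516
```

```bash
python3 -c "
from h import *
print(sign_off());st()"
```

```text
the job is handed in; nothing more can be done
None
the job is handed in; nothing more can be done
```

The upper tote is turned end for end and stacked on the loaded tote, and I have handed the job in. My last checks say it is fully home and level.

I pinched the tote by its +y rim and lifted it out of the holder. It came level in the grip on the way up. I turned it about 198°, set it on the loaded tote and let go, then pressed it down at the centre of its floor with closed fingers, at most about 23 N.

**Tote seated:** touching the rim lightly on both long sides found it at about 143 mm on each, which is the fully seated height. The camera fit put the tote's origin at about (592, 174, 63.8) mm, 63 mm being fully home. Its tilt was 0.01 to 0.03 rad depending on which axis was left free, so the larger figure sits right at the limit.

**Loaded tote:** before stacking it measured about (593, 173) mm. Afterwards only the scene camera could see it and gave about (587, 173) mm, but that view read about 5 mm low at the start too. I did not look at the instruments again. The fingers stayed inside the empty tote or on its rim.

**Spare tote:** it was pulled up a little while the other came out, then dropped back into the holder. A poor final fit puts it within roughly 15 mm of its place, inside the 30 mm limit.

**Doubts:**
- I never saw a clear snap in the pressing forces; the seating rests on the rim heights and the camera fit.
- The network masks disagreed by a few millimetres in places.
- The other things on the worktop were not measured again.

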